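# Read the bore gauge of a flute blank

### The arm

A 6-joint arm with a two-finger parallel gripper is mounted at the origin on the work surface. World frame = base frame: x ahead of the robot, y to its left, z up, the work surface at z = 0. Lengths are in mm, angles in rad, forces in N, time in s.
With the tool pointing down it reaches from about 325 to 900 mm from the base axis. Payload 6.1 kg.
Tool frame: the origin (TCP) lies midway between the tips of the shut fingers; the grasp point (between the pads) lies 19 mm behind it; x points along the fingers, y is the direction in which the jaws open and shut, and the axes are right-handed (so a half turn about x gives the same grasp; the last joint's range is limited). The gripper opens to 87 mm and grips with 3 to 60 N. Pads are 19 mm wide; open, the fingers measure 117 mm over their backs; the gripper's body (75 mm by 190 mm) begins 51 mm behind the grasp point.
Start: joints at [1.117, 0.22, 1.526, -0, 1.395, -0.126], TCP at [201.224, 591.713, 222.538] pointing down, gripper open.
Joint ranges: [-2.98, 2.98], [-0.91, 2.08], [0.09, 2.57], [-1.24, 4.39], [0.2, 2.65], [-2.68, 2.68]. Speed limits (rad/s): [2.57, 2.57, 3.01, 3.14, 3.14, 3.14].

### API

Orientations are given as [roll, pitch, yaw] about the fixed x, y, z axes, in that order (R = Rz(yaw) Ry(pitch) Rx(roll)).
In Python, from plant import sense, capture, job_done gives the robot as it stands. The module is installed in compiled form; this text tells all that it offers.
- The arm moves only by the tool carry_out, never from a script. Its argument "increments" is one flat list of numbers, 7 for each row, row after row: the shift along the tool's x, y, z in mm, then the turn, a rotation vector about the tool's x, y, z in degrees, then the closure, from 0 (fully open) to 1 (shut). In form: [tx, ty, tz, rx, ry, rz, hand, tx, ty, tz, rx, ry, rz, hand, ...]. A call has 1 to 20 rows; each row is the pose to reach, as a shift and turn from the pose measured when the call began, along the tool's axes at that moment; what a row does not reach only later rows make up. A row lasts 1/12 s, in which the tool goes at most 41.7 mm and 7.16 degrees, less where a joint would pass 70% of its speed; a pose out of reach is approached as far as the arm can. A call with a gripper value outside its range is refused whole. The fingers move at their own pace and stop on an object; "squeeze" is the grip in N (left out, the last holds). Time passes only in rows, so rows that repeat a pose let the fingers close. It gives the time, the measured TCP pose, the force and the opening at its end, in the units of the state.
- sense(): the state, without advancing time (a new reading comes with each control period).
- capture(name): name is "scene" or "side" or "wrist"; returns a dict with "img" (480x640x3 uint8, blue, green, red), "K" (3x3 intrinsics, pixels), "xyz" and "rotation" of the camera in the world; the wrist camera has in their place "T_tool_cam" (4x4, takes a point from camera to tool coordinates, whose origin is the TCP and whose axes are the tool frame's). Camera axes: x right, y down, z forward; pixel columns grow to the right and rows downward; lengths in mm; the calibration is good to about 2 mm. A picture is of the moment at which its call begins: read the wrist's pose just before it. There is no depth.
- job_done(): hands the job in, once; it reports no verdict.
The state is a dict: "clock": time; "joint_positions": joint angles; "qd": joint speeds; "effort": joint torques, N m; "ee_pos": TCP position; "eef_rot": TCP orientation; "ft_force": force on the tool from outside, world axes, zero at the start; "moment": the same for the moment, N m; "grip_width": opening from 0.0 (shut) to 1.0 (fully open).
Only numpy, scipy, OpenCV 4.12 (cv2) and the standard library are available. Lean on these libraries where they do the work, as an engineer would, in place of code of your own. Each camera call takes 0.05 s, during which the arm holds its last target. There are 200 camera calls.

### The job

Take the bamboo cup that covers the gauge off the bored wooden tube and stand it mouth down over the free drying peg, its rim all the way down on the peg's foot. Then draw the brass gauge rod straight up by its handle, without forcing it sideways, until the whole red band is out of the tube while the green band is still wholly inside, and finish holding it still there: do not let go and never pull the rod right out. Leave everything else where it is.

Things in the scene. Friction and masses are not known exactly. Their poses are not given: they have to be found in the camera images.
- tube: Pale round wooden tube blank, 64 mm outside diameter, standing upright on a dark square 110 x 110 x 18 mm wooden foot, fixed to the table. Origin: centre of the underside of the foot; z up along the bore. Straight blind bore 22.5 mm in diameter, from the mouth at height 140 mm down to its floor at height 20 mm
- tube_mouth (a point): centre of the tube's mouth, 140 mm above the table
- rod: Loose bore gauge: brass shaft, 20 mm diameter, 122 mm long, with a dark round wooden handle on top; about 0.18 kg. Origin: centre of the shaft's lower end; z up along it. Red band at z = 82 to 94 mm, green band at z = 54 to 66 mm. Starts standing on the bore's floor, handle hidden under the cup. About 1 mm of play all round; binds if tilted or pulled sideways; sinks back if let go
- rod_handle (a point): centre of the rod's handle, z = 150 mm on the rod. Handle: 26 mm diameter, 55 mm tall, from z = 122 to 177 mm; at the start its underside is 2 mm above the tube's mouth
- cup: Loose bamboo cup, mouth down, 56 mm outside diameter, 72 mm tall, wall 4 mm, inside 48 mm wide and 64 mm deep, about 0.09 kg, a thin brown ring near its rim. Origin: centre of the rim plane (the open lower side); z up to the closed end. At the start it stands on the tube's top face around the gauge handle
- cup_top (a point): centre of the outer face of the cup's closed end, 72 mm above its rim
- peg_free: The free drying peg: upright white-painted peg, 28 mm diameter, tapered tip, standing on a round brown foot 90 mm in diameter and 15 mm high, fixed to the table; the tip is 65 mm above the table. Origin: centre of the foot's underside. A cup over it rests with its rim on the foot
- peg_free_foot (a point): point on the free peg's axis, at the height of its foot's top face (15 mm above the table)
- peg_taken: A second, identical drying peg, already occupied by another cup; the two pegs may stand in either place
- other_cup: Second bamboo cup of the same size with a blue ring near its rim, already on the other peg; origin at the centre of its rim; leave alone
- oil_bottle: Brown bottle, 52 mm diameter, 120 mm tall, origin under its centre; leave alone
- sanding_block: Cork sanding block 90 x 55 x 30 mm, origin under its centre; leave alone
- gouge: Wood gouge lying flat, 210 mm long along its x, 22 mm thick; origin at the ferrule, on the table; leave alone
- glue_brush: Brush lying flat, 170 mm long; leave alone
- offcut: Pine offcut 120 x 40 x 22 mm, origin under its centre; leave alone
- pencil_mug: Empty blue ceramic beaker, 72 mm across, 85 mm tall; leave alone

How it is judged:
By the outcome, as a careful person would: the job done as asked, in the order asked, and still so for the second after the job is handed in, while the arm keeps its last pose, push and grip.
It also fails if it takes over 54 s, if anything falls off the work surface, if the arm or the gripper's body presses on something with over 40 N, if the wrist force passes 120 N, or if a joint passes its speed limit or range.

## Working session

There is one attempt and no reset: what is moved stays moved. The work goes in short steps, Python scripts to look and compute and a tool call to move; the robot and the scene stay as the last step left them, time stands still between calls to the robot, and variables do not carry over. Pictures are saved under pics/ and viewed, about 8 in all and at most 12, crops included, and the job is handed in when it is done.

Besides the shell and the picture viewer there is one more tool, called after "Request:" as name(argument=value, ...) on one line, values as JSON. carry_out: Moves the arm, as the interface text tells. Its arguments: {"type":"object","properties":{"increments":{"type":"array","items":{"type":"number"}},"squeeze":{"type":"number"}},"required":["increments"]}

```bash
mkdir -p pics
cat > h.py <<'E'
import numpy as np, cv2
from plant import sense, capture, job_done
from scipy.spatial.transform import Rotation as R
def cam(n):
    s=sense(); c=capture(n)
    if n=='wrist':
        T=np.eye(4); T[:3,:3]=R.from_euler('xyz',s['eef_rot']).as_matrix(); T[:3,3]=s['ee_pos']
        T=T@np.array(c['T_tool_cam']); c['xyz']=T[:3,3]; c['rotation']=T[:3,:3]
    else:
        r=np.array(c['rotation'])
        c['rotation']=r if r.shape==(3,3) else R.from_euler('xyz',r).as_matrix()
    c['xyz']=np.array(c['xyz']); return c
def onz(c,u,v,z):
    d=c['rotation']@np.linalg.solve(np.array(c['K']),[u,v,1.]); return c['xyz']+d*(z-c['xyz'][2])/d[2]
def px(c,p):
    q=np.array(c['K'])@(c['rotation'].T@(np.array(p)-c['xyz'])); return q[:2]/q[2]
def totool(p):
    s=sense(); return R.from_euler('xyz',s['eef_rot']).as_matrix().T@(np.array(p)-s['ee_pos'])
E
python3 - <<'E'
from h import *
import pickle
print(sense())
for n in ('scene','side','wrist'):
    c=cam(n); cv2.imwrite(f'pics/{n}0.png',c['img']); pickle.dump(c,open(n+'0.pkl','wb')); print(n,c['xyz'],c['rotation'].round(3).tolist(),np.array(c['K']).tolist())
E
```

```text
{'clock': 0.0, 'joint_positions': array([ 1.11691163e+00,  2.21218249e-01,  1.52762473e+00,  2.48262831e-07,
        1.39467240e+00, -1.26102758e-01]), 'qd': array([-0.00034905, -0.0007233 ,  0.00031206,  0.00114943,  0.00160189,
       -0.00049908]), 'effort': array([-1.89504812e-03, -4.94622767e+01, -3.87368309e+01,  6.99630543e-02,
        5.70708490e-02, -1.06840207e-04]), 'ee_pos': array([200.94696071, 591.16262453, 221.4349129 ]), 'eef_rot': array([-1.69702616,  1.5688736 , -2.02480814]), 'ft_force': array([-0.33807986,  0.94246758,  0.12987071]), 'moment': array([ 0.0043579 ,  0.06189558, -0.01522117]), 'grip_width': 1.0004905494288567}
scene [1052.54943421 -240.87647761 1005.91725794] [[0.472, 0.737, -0.483], [0.881, -0.39, 0.267], [0.009, -0.552, -0.834]] [[481.9466861553329, 0.0, 307.7436300416929], [0.0, 481.9466861553329, 243.3990245850884], [0.0, 0.0, 1.0]]
side [  290.85853876 -1423.54954828   984.47142382] [[0.982, -0.103, 0.16], [-0.19, -0.482, 0.855], [-0.011, -0.87, -0.493]] [[610.7520739065006, 0.0, 325.57523801268604], [0.0, 610.7520739065006, 235.04972128811417], [0.0, 0.0, 1.0]]
wrist [127.25467342 617.00227716 382.61493862] [[0.322, 0.908, 0.268], [0.947, -0.308, -0.093], [-0.002, 0.284, -0.959]] [[376.6635564991611, 0.0, 321.5036805171016], [0.0, 376.6635564991611, 243.00304380904], [0.0, 0.0, 1.0]]
```

View pics/scene0.png

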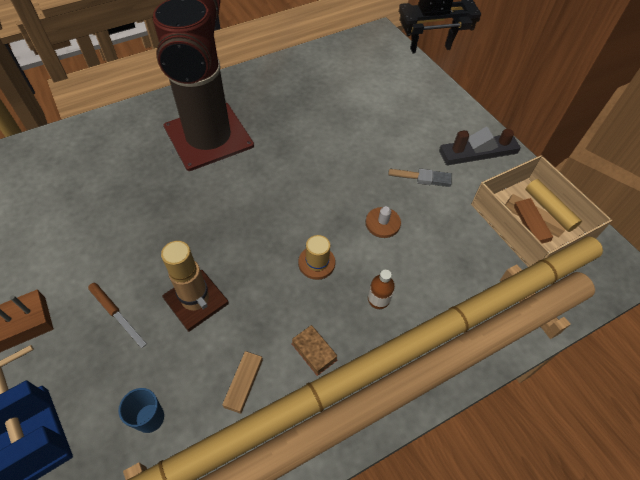

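View pics/side0.png

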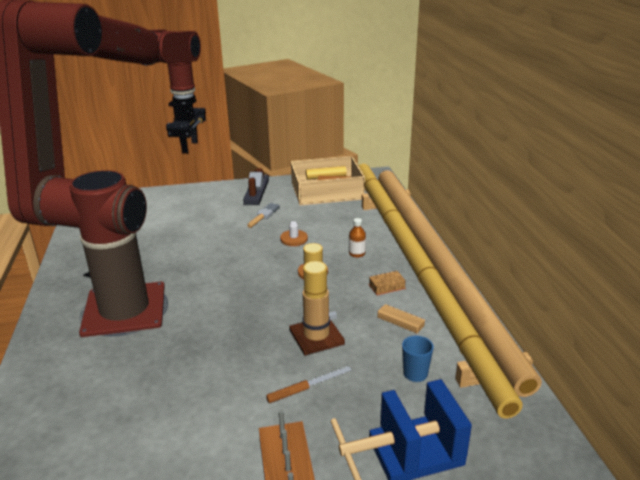

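The scene picture shows the covered tube with its cup top near (177,251), the blue-ring cup on its peg near (318,248) and the free peg near (383,220). In the side view they are at about (316,270), (313,250) and (294,235). Next I measure and zoom in.

Run:
```python
from h import *
import pickle
s,d=[pickle.load(open(n+'0.pkl','rb')) for n in('scene','side')]
def blob(c,x0,y0,x1,y1,lo,hi):
    h=cv2.cvtColor(c['img'][y0:y1,x0:x1],cv2.COLOR_BGR2HSV); m=cv2.inRange(h,np.array(lo),np.array(hi))
    n,l,st,ce=cv2.connectedComponentsWithStats(m); i=1+st[1:,4].argmax()
    ct=max(cv2.findContours((l==i).astype('uint8'),0,1)[0],key=len); e=cv2.minAreaRect(ct)
    return st[i],e[0],e[1]
for nm,c,b in(('scene',s,(155,230,205,300)),('side',d,(295,255,335,350))):
    h=cv2.cvtColor(c['img'],cv2.COLOR_BGR2HSV)
    x=(b[0]+b[2])//2; print(nm,[(y,h[y,x].tolist()) for y in range(b[1],b[3],4)])
# tube top (cup top z=212)
print('cup top',onz(s,177,250.5,212),onz(d,316,268,212))
# feet
for z,nm,b1,b2 in((15,'freefoot',(360,200,410,245),(275,225,312,250)),):
    for c,b in((s,b1),(d,b2)):
        r=blob(c,*b,(3,110,40),(14,255,220)); print(nm,r,onz(c,*r[1],z))
for c,b in((s,(370,200,395,228)),(d,(284,218,304,238))):
    r=blob(c,*b,(0,0,130),(179,60,255)); print('peg white',r,onz(c,*r[1],45))
for c,p in((s,(195,298)),):
    print('foot',onz(c,*p,18))
a=cv2.resize(s['img'][225:335,130:250],None,fx=4,fy=4,interpolation=2); b=cv2.resize(d['img'][245:365,270:370],None,fx=3.667,fy=3.667,interpolation=2)
cv2.imwrite('pics/z.png',np.hstack([a,b[:440]]))
```

```text
scene [(230, [30, 22, 94]), (234, [23, 23, 88]), (238, [26, 20, 88]), (242, [21, 100, 188]), (246, [22, 88, 194]), (250, [22, 88, 194]), (254, [22, 89, 195]), (258, [22, 88, 196]), (262, [20, 140, 168]), (266, [19, 141, 83]), (270, [19, 140, 89]), (274, [20, 143, 93]), (278, [20, 148, 95]), (282, [17, 130, 133]), (286, [16, 129, 111]), (290, [16, 128, 112]), (294, [16, 129, 107]), (298, [14, 100, 82])]
side [(255, [22, 161, 185]), (259, [21, 156, 188]), (263, [24, 85, 232]), (267, [24, 86, 231]), (271, [24, 90, 230]), (275, [21, 161, 184]), (279, [21, 162, 183]), (283, [21, 164, 184]), (287, [21, 161, 185]), (291, [21, 163, 185]), (295, [21, 163, 167]), (299, [18, 137, 173]), (303, [17, 133, 163]), (307, [17, 131, 163]), (311, [17, 133, 163]), (315, [17, 134, 165]), (319, [18, 130, 165]), (323, [17, 134, 166]), (327, [8, 16, 64]), (331, [16, 134, 158]), (335, [17, 133, 169]), (339, [16, 137, 154]), (343, [8, 169, 80]), (347, [11, 181, 72])]
cup top [ 487.59684075 -219.92479781  212.        ] [ 490.62356639 -231.84463632  212.        ]
freefoot (array([  6,   7,  35,  31, 667], dtype=int32), (22.764705657958984, 22.44117546081543), (34.68259048461914, 29.10427474975586)) [-810.04874515 -368.52323518   15.        ]
freefoot (array([  6,   6,  26,  15, 270], dtype=int32), (18.5, 13.0), (14.0, 25.0)) [-1386.04520834  4965.23846967    15.        ]
peg white (array([10,  6, 10, 10, 70], dtype=int32), (14.900001525878906, 10.799999237060547), (8.497057914733887, 8.9442720413208)) [-838.14581982 -375.86160209   45.        ]
peg white (array([  0,   0,  20,  20, 299], dtype=int32), (9.5, 9.5), (19.0, 19.0)) [-1463.24591367  4991.31321938    45.        ]
foot [ 491.19412572 -222.40398069   18.        ]
```

View pics/z.png

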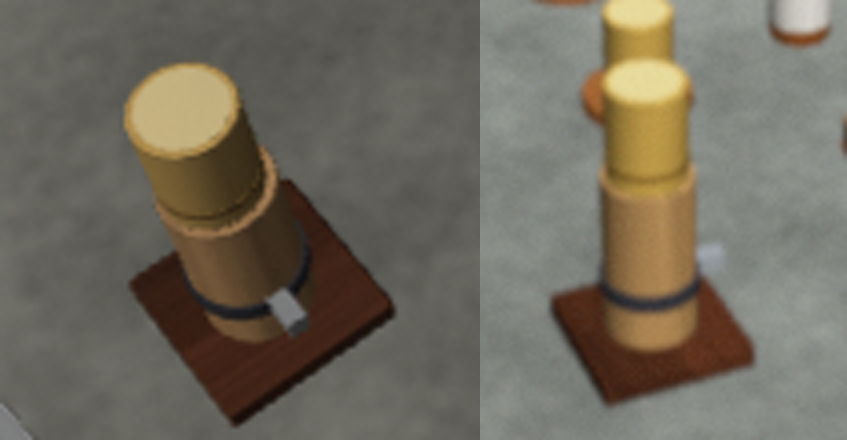

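The zoom shows a vertical tube with a clamp low on it. The cup-top centre is at scene (175.5,252.5) and side (315.5,267.4).

Run:
```python
from h import *
import pickle
s,d=[pickle.load(open(n+'0.pkl','rb')) for n in('scene','side')]
def tri(a,b):
    A=[];r=[]
    for c,p in((s,a),(d,b)):
        v=c['rotation']@np.linalg.solve(np.array(c['K']),[*p,1.]); v/=np.linalg.norm(v); P=np.eye(3)-np.outer(v,v); A.append(P); r.append(P@c['xyz'])
    return np.linalg.lstsq(np.vstack(A),np.hstack(r),rcond=None)[0]
print('cup',onz(s,175.5,252.5,212),onz(d,315.5,267.4,212),tri((175.5,252.5),(315.5,267.4)))
print('free',onz(s,382.8,222.4,15),onz(d,293.5,238,15),tri((382.8,222.4),(293.5,238)))
print('taken cup top',onz(s,318,244.5,87),onz(d,313.5,250,87))
Rm=R.from_euler('xyz',sense()['eef_rot']).as_matrix();print(Rm.round(3)); t=tri((175.5,252.5),(315.5,267.4));print(totool([t[0],t[1],300]))
f=onz(s,382.8,222.4,15); print('tool delta to above free', totool([f[0],f[1],300]))
```

```text
cup [ 490.63426645 -224.07175684  212.        ] [ 489.93659202 -229.03111954  212.        ] [ 489.99973569 -224.43612565  209.74708141]
free [510.71679613 275.70945971  15.        ] [502.61448157 262.00432234  15.        ] [504.9086522  281.28554117   4.05690141]
taken cup top [533.31846226  72.85532258  87.        ] [532.84200533  56.39139312  87.        ]
[[-0.001  0.322  0.947]
 [-0.001  0.947 -0.322]
 [-1.    -0.001 -0.   ]]
[ -77.41679528 -679.35549787  536.2033711 ]
tool delta to above free [ -78.10139936 -199.17174841  394.78943533]
```

Request:
carry_out(increments=[-60, -20, 30, 0, 0, 0, 0, -110, -40, 70, 0, 0, 0, 0, -110, -60, 110, 0, 0, 0, 0, -110, -78, 150, 0, 0, 0, 0, -110, -96, 190, 0, 0, 0, 0, -110, -114, 225, 0, 0, 0, 0, -110, -132, 262, 0, 0, 0, 0, -110, -150, 298, 0, 0, 0, 0, -110, -168, 333, 0, 0, 0, 0, -110, -184, 365, 0, 0, 0, 0, -110, -199, 385, 0, 0, 0, 0, -110, -199, 385, 0, 0, 0, 0, -110, -199, 385, 0, 0, 0, 0, -110, -199, 385, 0, 0, 0, 0])

```text
clock: 1.32
ee_pos: [501.8, 278.3, 331.4]
eef_rot: [-2.191, 1.569, -2.522]
ft_force: [-0.5, 1.0, -0.0]
grip_width: 1.0
```

Run:
```python
from h import *
import pickle
s=sense(); print(s['clock'],s['ee_pos'],s['eef_rot'],s['qd'].round(3))
c=cam('wrist'); cv2.imwrite('pics/w1.png',c['img']); pickle.dump(c,open('w1.pkl','wb'))
print(px(c,[510,275,15]))
```

```text
1.3167 [501.82392711 278.26028723 331.38611399] [-2.19141997  1.56854715 -2.52173049] [ 0.043 -0.009  0.005  0.008  0.004  0.006]
[321.42794301 202.59010167]
```

View pics/w1.png

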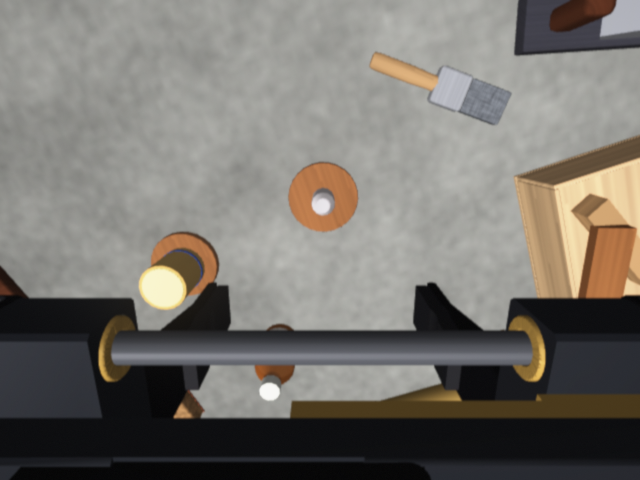

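The wrist view shows the free peg's foot at about (323,197) with its white tip at (322,203). The blue-ring cup is at lower left and the bottle at (270,370). I now fit the foot and check the bottle's distance.

Run:
```python
from h import *
import pickle
c=pickle.load(open('w1.pkl','rb')); h=cv2.cvtColor(c['img'],cv2.COLOR_BGR2HSV)
m=cv2.inRange(h,np.array((3,110,40)),np.array((14,255,255))); m[:,:270]=0;m[:140]=0;m[250:]=0;m[:,375:]=0
ct=max(cv2.findContours(m,0,1)[0],key=len); e=cv2.fitEllipse(ct); print(e, onz(c,*e[0],15))
m=cv2.inRange(h,np.array((0,0,140)),np.array((179,45,255)));m[:180]=0;m[225:]=0;m[:,:300]=0;m[:,345:]=0
ct=max(cv2.findContours(m,0,1)[0],key=len);e=cv2.minAreaRect(ct); print(e,onz(c,*e[0],60)); 
a=onz(c,288,195,15);b=onz(c,358,197,15);print('dia',np.linalg.norm(a-b))
print('bottle',onz(c,270,388,120),'othercup',onz(c,163,288,87),'tube tool', totool([490,-225,290]), R.from_euler('xyz',sense()['eef_rot']).as_matrix().round(3).tolist())
```

```text
((322.7380065917969, 196.50704956054688), (67.31269073486328, 67.75981903076172), 74.37114715576172) [503.12403651 279.12171604  15.        ]
((322.5, 203.5), (21.0, 21.0), 0.0) [503.71524213 278.58335613  60.        ]
dia 89.27749095681965
bottle [678.90312632 154.15374482 120.        ] othercup [533.0590129   72.25302706  87.        ] tube tool [  42.0773329  -480.80464166  152.16339776] [[-0.002, 0.323, 0.947], [-0.001, 0.947, -0.323], [-1.0, -0.002, -0.001]]
```

Request:
carry_out(increments=[0, -40, 10, 0, 0, 0, 0, 0, -80, 20, 0, 0, 0, 0, 0, -120, 30, 0, 0, 0, 0, 0, -160, 40, 0, 0, 0, 0, 0, -200, 50, 0, 0, 0, 0, 0, -240, 60, 0, 0, 0, 0, 0, -280, 70, 0, 0, 0, 0, 0, -320, 80, 0, 0, 0, 0, 0, -360, 90, 0, 0, 0, 0, 0, -400, 100, 0, 0, 0, 0, 0, -440, 112, 0, 0, 0, 0, 0, -470, 120, 0, 0, 0, 0, 0, -481, 122, 0, 0, 0, 0, 0, -481, 122, 0, 0, 0, 0, 0, -481, 122, 0, 0, 0, 0, 0, -481, 122, 0, 0, 0, 0])

```text
clock: 2.7
ee_pos: [461.9, -213.4, 332.1]
eef_rot: [-2.691, 1.569, -3.017]
ft_force: [0.4, 0.1, -0.6]
grip_width: 1.0
```

Run:
```python
from h import *
import pickle
s=sense(); print(s['clock'],s['ee_pos'],s['qd'].round(3))
c=cam('wrist'); cv2.imwrite('pics/w2.png',c['img']); pickle.dump(c,open('w2.pkl','wb'))
print(px(c,[490,-225,212]))
h=cv2.cvtColor(c['img'],cv2.COLOR_BGR2HSV); u,v=px(c,[490,-225,212]).astype(int)
m=cv2.inRange(h,np.array((20,60,170)),np.array((30,130,255))); m[:max(v-70,0)]=0; m[v+70:]=0; m[:,:u-70]=0; m[:,u+70:]=0
ct=max(cv2.findContours(m,0,1)[0],key=len); e=cv2.fitEllipse(cv2.convexHull(ct)); print(e,onz(c,*e[0],212)); p=onz(c,*e[0],212); print('tool',totool([p[0],p[1],165]))
r=e[1][0]/2; print('dia',np.linalg.norm(onz(c,e[0][0]-r,e[0][1],212)-onz(c,e[0][0]+r,e[0][1],212)))
```

```text
2.7 [ 461.88283923 -213.39094572  332.14885835] [ 0.006 -0.005  0.003 -0.004 -0.    -0.005]
[318.7171153 273.5750724]
((317.2918701171875, 270.66326904296875), (64.18182373046875, 69.52328491210938), 92.01245880126953) [ 487.29428724 -225.27692122  212.        ]
tool [167.24396047  -2.99885724  28.00977797]
dia 51.07788318485655
```

View pics/w2.png

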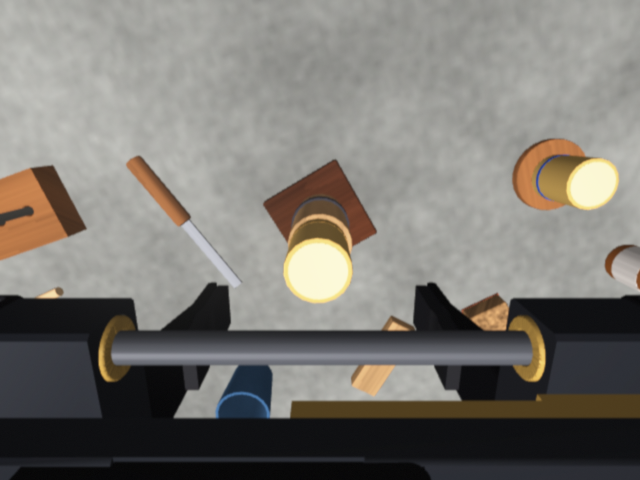

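The wrist view shows the cup top at about (318,270), which gives world (487.5,-225.3). That agrees with the fixed cameras to within about 3 mm. I line up and descend to TCP z of about 166.

Request:
carry_out(increments=[10, -2.7, 28, 0, 0, 0, 0, 40, -2.7, 28, 0, 0, 0, 0, 70, -2.7, 28, 0, 0, 0, 0, 95, -2.7, 28, 0, 0, 0, 0, 120, -2.7, 28, 0, 0, 0, 0, 140, -2.7, 28, 0, 0, 0, 0, 155, -2.7, 28, 0, 0, 0, 0, 163, -2.7, 28, 0, 0, 0, 0, 166, -2.7, 28, 0, 0, 0, 0, 166, -2.7, 28, 0, 0, 0, 0, 166, -2.7, 28, 0, 0, 0, 0])

```text
clock: 3.67
ee_pos: [488.1, -224.8, 167.4]
eef_rot: [-1.196, 1.569, -1.521]
ft_force: [1.2, -0.2, 0.4]
grip_width: 1.0
```

Run:
```python
from h import *
s=sense(); print(s['clock'],s['ee_pos'],s['ft_force'],s['moment'])
w=cam('wrist'); d=cam('side'); sc=cam('scene')
u,v=px(d,[487,-225,190]).astype(int); a=d['img'][v-60:v+60,u-60:u+60]
cv2.imwrite('pics/g1.png',np.hstack([cv2.resize(w['img'],(400,300)),cv2.resize(a,(300,300))]))
```

```text
3.6667 [ 488.14837538 -224.81602089  167.41617128] [ 1.16815754 -0.20227178  0.35896374] [0.06207589 0.0337853  0.01059418]
```

View pics/g1.png

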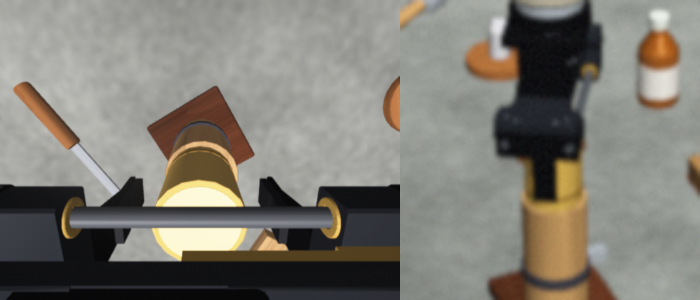

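The fingers straddle the cup evenly, with the tips above the tube's mouth. Now I grip it.

Request:
carry_out(increments=[0, 0, 0, 0, 0, 0, 0.3, 0, 0, 0, 0, 0, 0, 0.35, 0, 0, 0, 0, 0, 0, 0.5, 0, 0, 0, 0, 0, 0, 1, 0, 0, 0, 0, 0, 0, 1, 0, 0, 0, 0, 0, 0, 1, 0, 0, 0, 0, 0, 0, 1, 0, 0, 0, 0, 0, 0, 1], squeeze=15)

```text
clock: 4.48
ee_pos: [488.1, -225.4, 167.6]
eef_rot: [-0.976, 1.569, -1.302]
ft_force: [-0.3, 0.4, 0.0]
grip_width: 0.646
```

Request:
carry_out(increments=[-3, 0, 0, 0, 0, 0, 1, -8, 0, 0, 0, 0, 0, 1, -16, 0, 0, 0, 0, 0, 1, -26, 0, 0, 0, 0, 0, 1, -36, 0, 0, 0, 0, 0, 1, -48, 0, 0, 0, 0, 0, 1, -60, 0, 0, 0, 0, 0, 1, -74, 0, 0, 0, 0, 0, 1, -88, 0, 0, 0, 0, 0, 1, -96, 0, 0, 0, 0, 0, 1, -100, 0, 0, 0, 0, 0, 1, -100, 0, 0, 0, 0, 0, 1, -100, 0, 0, 0, 0, 0, 1])

```text
clock: 5.57
ee_pos: [488.0, -225.1, 267.4]
eef_rot: [-1.06, 1.569, -1.385]
ft_force: [-0.2, -0.4, -0.9]
grip_width: 0.645
```

Run:
```python
from h import *
s=sense(); print(s['clock'],s['ee_pos'],s['ft_force'],s['moment'],s['grip_width'])
print('to peg',totool([503.5,279,s['ee_pos'][2]]), totool([503.5,279,s['ee_pos'][2]-100]))
w=cam('wrist'); sc=cam('scene'); cv2.imwrite('pics/g2w.png',w['img'])
u,v=px(sc,[488,-225,200]).astype(int); a=sc['img'][v-60:v+60,u-60:u+60]
d=cam('side');u,v=px(d,[488,-225,200]).astype(int); b=d['img'][v-60:v+60,u-60:u+60]
cv2.imwrite('pics/g2.png',np.hstack([cv2.resize(a,(400,400)),cv2.resize(b,(400,400))]))
```

```text
5.5667 [ 487.96588459 -225.12381942  267.41198984] [-0.17078137 -0.42872438 -0.94699691] [-0.02176137  0.03428343 -0.00735117] 0.6453228252848404
to peg [  -0.83629299  482.5697109  -146.65574924] [  99.16356291  482.71776652 -146.73881463]
```

View pics/g2.png

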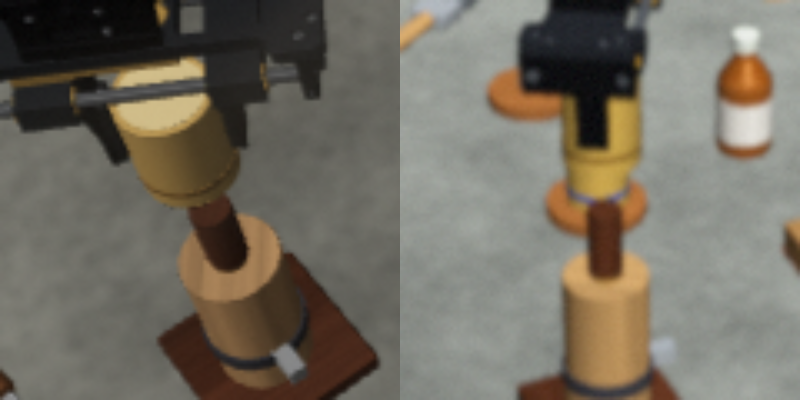

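The cup is clear and hangs straight, and the gauge handle is exposed. Next I carry it to above the free peg.

Request:
carry_out(increments=[0, 20, -6, 0, 0, 0, 1, 0, 55, -17, 0, 0, 0, 1, 0, 92, -28, 0, 0, 0, 1, 0, 130, -39, 0, 0, 0, 1, 0, 168, -51, 0, 0, 0, 1, 0, 206, -63, 0, 0, 0, 1, 0, 244, -74, 0, 0, 0, 1, 0, 282, -86, 0, 0, 0, 1, 0, 320, -97, 0, 0, 0, 1, 0, 358, -109, 0, 0, 0, 1, 0, 395, -120, 0, 0, 0, 1, 0, 430, -131, 0, 0, 0, 1, 0, 460, -140, 0, 0, 0, 1, 0, 476, -145, 0, 0, 0, 1, 0, 482.6, -146.7, 0, 0, 0, 1, 0, 482.6, -146.7, 0, 0, 0, 1, 0, 482.6, -146.7, 0, 0, 0, 1])

```text
clock: 7.13
ee_pos: [502.9, 278.6, 265.5]
eef_rot: [-2.073, 1.568, -2.399]
ft_force: [-1.3, 0.2, -1.1]
grip_width: 0.642
```

Run:
```python
from h import *
s=sense(); print(s['clock'],s['ee_pos'],s['ft_force'],s['grip_width'],R.from_euler('xyz',s['eef_rot']).as_matrix()[:,0])
print('down to rim 17',totool([503.5,279,44.5]))
```

```text
7.1333 [502.94354362 278.57370691 265.45173269] [-1.28295943  0.22292746 -1.08735432] 0.6419880527999399 [-0.00208404 -0.00191383 -0.999996  ]
down to rim 17 [220.94887269   1.12982368   0.69188371]
```

Request:
carry_out(increments=[30, 1, 0.7, 0, 0, 0, 1, 65, 1, 0.7, 0, 0, 0, 1, 100, 1, 0.7, 0, 0, 0, 1, 130, 1, 0.7, 0, 0, 0, 1, 150, 1, 0.7, 0, 0, 0, 1, 160, 1, 0.7, 0, 0, 0, 1, 168, 1, 0.7, 0, 0, 0, 1, 176, 1, 0.7, 0, 0, 0, 1, 184, 1, 0.7, 0, 0, 0, 1, 192, 1, 0.7, 0, 0, 0, 1, 200, 1, 0.7, 0, 0, 0, 1, 208, 1, 0.7, 0, 0, 0, 1, 214, 1, 0.7, 0, 0, 0, 1, 218, 1, 0.7, 0, 0, 0, 1, 218, 1, 0.7, 0, 0, 0, 1])

```text
clock: 8.38
ee_pos: [502.7, 278.6, 46.3]
eef_rot: [-2.221, 1.566, -2.547]
ft_force: [-0.1, -0.1, -0.5]
grip_width: 0.64
```

Request:
carry_out(increments=[1, 0, 0, 0, 0, 0, 1, 2, 0, 0, 0, 0, 0, 1, 3, 0, 0, 0, 0, 0, 1, 3, 0, 0, 0, 0, 0, 1])

```text
clock: 8.72
ee_pos: [502.8, 278.7, 43.3]
eef_rot: [-2.21, 1.566, -2.535]
ft_force: [-0.7, -0.0, -1.0]
grip_width: 0.647
```

Request:
carry_out(increments=[0.7, 0, 0, 0, 0, 0, 1, 1.4, 0, 0, 0, 0, 0, 1, 2, 0, 0, 0, 0, 0, 1, 2, 0, 0, 0, 0, 0, 1])

```text
clock: 9.05
ee_pos: [503.0, 278.9, 42.6]
eef_rot: [-2.179, 1.567, -2.505]
ft_force: [-3.9, -0.7, 6.3]
grip_width: 0.645
```

Contact came at 42.6, where the rim should meet the foot. I release it gently and rise.

Request:
carry_out(increments=[0, 0, 0, 0, 0, 0, 0.3, 0, 0, 0, 0, 0, 0, 0.2, 0, 0, 0, 0, 0, 0, 0.1, 0, 0, 0, 0, 0, 0, 0, 0, 0, 0, 0, 0, 0, 0, 0, 0, 0, 0, 0, 0, 0, -5, 0, 0, 0, 0, 0, 0, -20, 0, 0, 0, 0, 0, 0, -45, 0, 0, 0, 0, 0, 0, -75, 0, 0, 0, 0, 0, 0, -110, 0, 0, 0, 0, 0, 0, -150, 0, 0, 0, 0, 0, 0, -190, 0, 0, 0, 0, 0, 0, -220, 0, 0, 0, 0, 0, 0, -240, 0, 0, 0, 0, 0, 0, -250, 0, 0, 0, 0, 0, 0, -250, 0, 0, 0, 0, 0, 0])

```text
clock: 10.47
ee_pos: [505.0, 279.9, 295.8]
eef_rot: [0.022, 1.569, -0.303]
ft_force: [0.4, -0.3, 0.5]
grip_width: 1.0
```

Run:
```python
from h import *
import pickle
s=sense(); print(s['clock'],s['ee_pos'],s['ft_force'],s['grip_width'])
w=cam('wrist'); sc=cam('scene'); d=cam('side')
def crop(c,p,r=40):
    u,v=px(c,p).astype(int); return cv2.resize(c['img'][max(v-r,0):v+r,u-r:u+r],(260,260),interpolation=2)
cv2.imwrite('pics/p1.png',np.hstack([cv2.resize(w['img'],(280,260)),crop(sc,[503,279,40]),crop(d,[503,279,40])]))
# rod handle top z=197 from fixed views
for n,c in(('scene',sc),('side',d)):
    h=cv2.cvtColor(c['img'],cv2.COLOR_BGR2HSV); u,v=px(c,[488,-225,180]).astype(int)
    g=h[v-22:v+22,u-22:u+22]; m=cv2.inRange(g,np.array((0,80,20)),np.array((14,255,130))); k,l,st,ce=cv2.connectedComponentsWithStats(m); print(n,u-22,v-22,st[1:].tolist())
print('to tube',totool([487.5,-225.3,s['ee_pos'][2]]))
```

```text
10.4667 [505.00924926 279.91031265 295.81027318] [ 0.37166427 -0.29638178  0.49614967] 0.9996443527247546
scene 156 238 [[16, 13, 18, 24, 300], [43, 34, 1, 1, 1], [43, 36, 1, 1, 1], [41, 39, 1, 1, 1], [43, 38, 1, 1, 1], [38, 41, 1, 1, 1]]
side 292 255 [[11, 9, 1, 1, 1], [12, 11, 1, 3, 3], [30, 10, 1, 1, 1], [30, 12, 1, 1, 1], [6, 15, 29, 23, 256]]
to tube [  -3.57475139 -482.86196604  146.55488229]
```

View pics/p1.png

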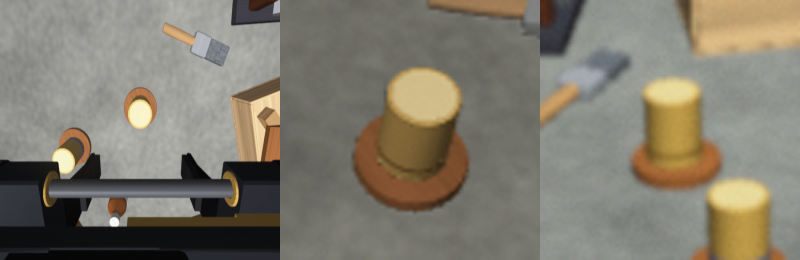

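The cup stands upright on the free peg with its rim on the foot (8 pictures viewed so far). I return to the tube, stopping 30 mm short for a look.

Request:
carry_out(increments=[-15, -40, 10, 0, 0, 0, 0, -30, -80, 20, 0, 0, 0, 0, -35, -120, 30, 0, 0, 0, 0, -35, -160, 40, 0, 0, 0, 0, -35, -200, 50, 0, 0, 0, 0, -35, -240, 60, 0, 0, 0, 0, -35, -280, 70, 0, 0, 0, 0, -35, -320, 80, 0, 0, 0, 0, -35, -360, 90, 0, 0, 0, 0, -35, -400, 100, 0, 0, 0, 0, -35, -440, 110, 0, 0, 0, 0, -35, -470, 115, 0, 0, 0, 0, -35, -483, 117, 0, 0, 0, 0, -35, -483, 117, 0, 0, 0, 0, -35, -483, 117, 0, 0, 0, 0, -35, -483, 117, 0, 0, 0, 0])

```text
clock: 11.95
ee_pos: [459.6, -214.5, 326.4]
eef_rot: [-2.578, 1.563, -2.903]
ft_force: [0.0, -0.2, -0.2]
grip_width: 1.001
```

Run:
```python
from h import *
import pickle
s=sense(); print(s['clock'],s['ee_pos'],s['qd'].round(3),R.from_euler('xyz',s['eef_rot']).as_matrix().round(4).tolist())
c=cam('wrist'); u,v=px(c,[487.5,-225.3,197]).astype(int); print(u,v)
h=cv2.cvtColor(c['img'],cv2.COLOR_BGR2HSV)
pickle.dump(c,open('w3.pkl','wb')); print([(k,h[v+k,u].tolist()) for k in range(-70,40,8)])
cv2.imwrite('pics/w3.png',cv2.resize(c['img'][v-120:v+60,u-120:u+120],(800,600)))
```

```text
11.95 [ 459.63835237 -214.48219173  326.35257886] [ 0.016 -0.011 -0.006 -0.001  0.    -0.004] [[-0.0076, 0.3188, 0.9478], [-0.0019, 0.9478, -0.3189], [-1.0, -0.0042, -0.0067]]
320 269
[(-70, [14, 99, 77]), (-62, [15, 115, 95]), (-54, [15, 117, 94]), (-46, [17, 108, 229]), (-38, [17, 110, 227]), (-30, [14, 129, 109]), (-22, [8, 125, 45]), (-14, [9, 141, 56]), (-6, [9, 154, 106]), (2, [8, 153, 105]), (10, [9, 155, 110]), (18, [30, 6, 178]), (26, [30, 8, 166]), (34, [30, 6, 173])]
```

View pics/w3.png

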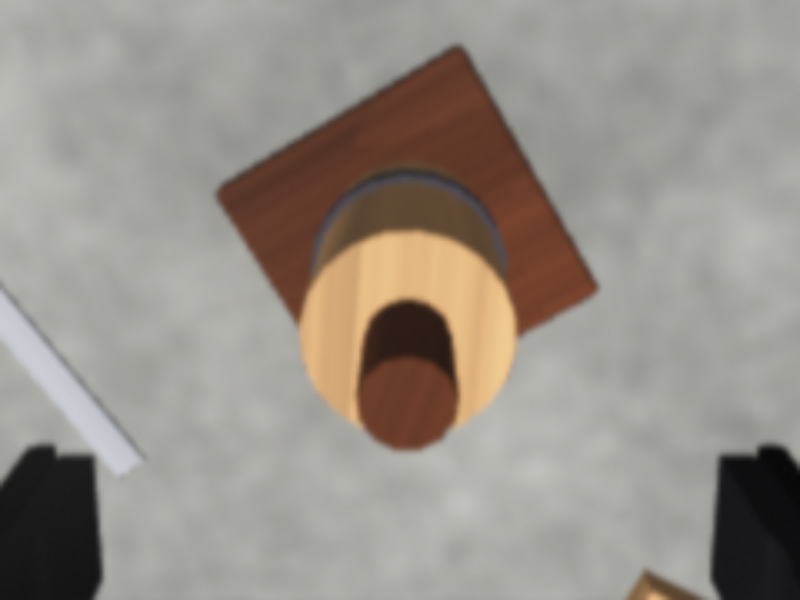

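The crop shows the handle top at about (322.4,269.9), inside the pale rim, with the finger edges symmetric about it. The jaws are centred to within about 1 mm.

Run:
```python
from h import *
import pickle
c=pickle.load(open('w3.pkl','rb')); h=cv2.cvtColor(c['img'],cv2.COLOR_BGR2HSV)
g=cv2.inRange(h,np.array((0,60,75)),np.array((12,255,150)))[240:300,290:355]
k,l,st,ce=cv2.connectedComponentsWithStats(g); i=1+st[1:,4].argmax(); x,y,w,hh,a=st[i]; print(st[i],290+x+(w-1)/2,240+y+(hh-1)/2)
ct=max(cv2.findContours((l==i).astype('uint8'),0,1)[0],key=len);e=cv2.fitEllipse(cv2.convexHull(ct));p=(e[0][0]+290,e[0][1]+240);print(e,p)
P=onz(c,*p,197);print(P, onz(c,200+408*.3,149+339*.3,140),sense()['eef_rot'])
s=sense();Rm=R.from_euler('xyz',s['eef_rot']).as_matrix()
print(s['ee_pos'],'tilt corr rotvec deg (tool)',np.degrees(Rm.T@np.cross(Rm[:,0],[0,0,-1])),'tool',totool([P[0],P[1],s['ee_pos'][2]]))
print(totool([P[0],P[1],161]))
```

```text
[ 17  16  30  28 667] 321.5 269.5
((31.607316970825195, 29.482759475708008), (27.824384689331055, 30.33079719543457), 100.43470001220703) (321.6073169708252, 269.482759475708)
[ 487.63018915 -224.04069042  197.        ] [ 489.30834417 -224.05553975  140.        ] [-2.49694644  1.56326645 -2.82069131]
[ 459.833573   -214.30174686  326.72063438] tilt corr rotvec deg (tool) [-7.43752164e-20 -3.44844416e-01  2.59250845e-01] tool [-0.17548797 -0.39077518 29.45021884]
[165.54044833   0.35907437  30.44763673]
```

Request:
carry_out(increments=[20, 0, 15, 0, -0.35, 0.26, 0, 50, 0, 30.5, 0, -0.35, 0.26, 0, 80, 0, 30.5, 0, -0.35, 0.26, 0, 100, 0, 30.5, 0, -0.35, 0.26, 0, 115, 0.1, 30.5, 0, -0.35, 0.26, 0, 130, 0.2, 30.5, 0, -0.35, 0.26, 0, 143, 0.3, 30.7, 0, -0.35, 0.26, 0, 154, 0.4, 30.7, 0, -0.35, 0.26, 0, 161, 0.4, 30.7, 0, -0.35, 0.26, 0, 165, 0.4, 30.7, 0, -0.35, 0.26, 0, 165, 0.4, 30.7, 0, -0.35, 0.26, 0, 165, 0.4, 30.7, 0, -0.35, 0.26, 0, 165, 0.4, 30.7, 0, -0.35, 0.26, 0])

```text
clock: 13.08
ee_pos: [488.4, -224.5, 162.5]
eef_rot: [-0.24, 1.569, -0.564]
ft_force: [-0.1, -0.0, 0.1]
grip_width: 1.0
```

Request:
carry_out(increments=[0, 0, 0, 0, 0, 0, 0.4, 0, 0, 0, 0, 0, 0, 0.5, 0, 0, 0, 0, 0, 0, 0.6, 0, 0, 0, 0, 0, 0, 0.65, 0, 0, 0, 0, 0, 0, 0.7, 0, 0, 0, 0, 0, 0, 0.75, 0, 0, 0, 0, 0, 0, 0.8, 0, 0, 0, 0, 0, 0, 0.8, 0, 0, 0, 0, 0, 0, 0.8, 0, 0, 0, 0, 0, 0, 0.8], squeeze=5)

```text
clock: 13.92
ee_pos: [488.4, -224.4, 162.5]
eef_rot: [-0.227, 1.569, -0.551]
ft_force: [-0.8, 0.3, -1.0]
grip_width: 0.326
```

Run:
```python
from h import *
s=sense(); Rm=R.from_euler('xyz',s['eef_rot']).as_matrix(); print(s['clock'],s['ee_pos'],s['ft_force'],s['moment'],s['grip_width']*87,Rm[:,0],'f tool',Rm.T@s['ft_force'])
```

```text
13.9167 [ 488.44266352 -224.44900234  162.48227702] [-0.80242248  0.32502415 -0.95932083] [ 0.0344727  -0.02968149 -0.02671837] 28.378646825717887 [ 1.42073381e-03 -8.73155722e-04 -9.99998610e-01] f tool [ 0.95789567  0.05320045 -0.86569312]
```

Request:
carry_out(increments=[0, 0, 0, 0, 0, 0, 0.8, 0, 0, 0, 0, 0, 0, 0.8, 0, 0, 0, 0, 0, 0, 0.8, 0, 0, 0, 0, 0, 0, 0.8], squeeze=5)

```text
clock: 14.25
ee_pos: [488.4, -224.5, 162.5]
eef_rot: [-0.251, 1.569, -0.575]
ft_force: [-0.4, -0.4, 0.3]
grip_width: 0.296
```

Request:
carry_out(increments=[0, 0, 0, 0, 0, 0, 1, 0, 0, 0, 0, 0, 0, 1, 0, 0, 0, 0, 0, 0, 1, 0, 0, 0, 0, 0, 0, 1], squeeze=20)

```text
clock: 14.58
ee_pos: [488.4, -224.5, 162.5]
eef_rot: [-0.251, 1.569, -0.575]
ft_force: [0.7, 0.5, 0.5]
grip_width: 0.292
```

Run:
```python
from h import *
s=sense(); Rm=R.from_euler('xyz',s['eef_rot']).as_matrix(); print(s['clock'],s['ee_pos'],s['ft_force'],s['moment'],s['grip_width']*87,'f tool',Rm.T@s['ft_force'])
```

```text
14.5833 [ 488.42009349 -224.46360432  162.48973276] [0.66092529 0.47703011 0.49984717] [-0.06306183 -0.0141983   0.00987838] 25.439495076168267 f tool [-0.49936084  0.66231739  0.47560655]
```

The handle is gripped (about 25.5–26 mm) with side force under 1 N. I lift slowly and check the forces.

Request:
carry_out(increments=[-1, 0, 0, 0, 0, 0, 1, -2.5, 0, 0, 0, 0, 0, 1, -4, 0, 0, 0, 0, 0, 1, -6, 0, 0, 0, 0, 0, 1, -8, 0, 0, 0, 0, 0, 1, -10, 0, 0, 0, 0, 0, 1, -10, 0, 0, 0, 0, 0, 1])

```text
clock: 15.17
ee_pos: [488.7, -224.6, 173.1]
eef_rot: [-0.252, 1.568, -0.575]
ft_force: [0.5, -0.6, -1.2]
grip_width: 0.29
```

Run:
```python
from h import *
s=sense(); Rm=R.from_euler('xyz',s['eef_rot']).as_matrix(); print(s['clock'],s['ee_pos'],s['ft_force'],s['moment'],s['grip_width']*87,'f tool',Rm.T@s['ft_force'],Rm[:,0])
```

```text
15.1667 [ 488.73198925 -224.64699277  173.14921848] [ 0.49425484 -0.58903902 -1.21314246] [-0.01571627 -0.04200601 -0.00772355] 25.195868870073166 f tool [ 1.21509035 -0.40037657  0.65285796] [ 0.00222774 -0.00144488 -0.99999647]
```

Request:
carry_out(increments=[-2, 0, 0, 0, 0, 0, 1, -5, 0, 0, 0, 0, 0, 1, -8, 0, 0, 0, 0, 0, 1, -11, 0, 0, 0, 0, 0, 1, -14, 0, 0, 0, 0, 0, 1, -17, 0, 0, 0, 0, 0, 1, -20, 0, 0, 0, 0, 0, 1, -20, 0, 0, 0, 0, 0, 1])

```text
clock: 15.83
ee_pos: [489.0, -224.8, 194.0]
eef_rot: [-0.251, 1.567, -0.575]
ft_force: [-0.6, 0.1, -1.4]
grip_width: 0.293
```

Request:
carry_out(increments=[-2, 0, 0, 0, 0, 0, 1, -5, 0, 0, 0, 0, 0, 1, -8, 0, 0, 0, 0, 0, 1, -11, 0, 0, 0, 0, 0, 1, -13, 0, 0, 0, 0, 0, 1, -15, 0, 0, 0, 0, 0, 1, -15, 0, 0, 0, 0, 0, 1, -15, 0, 0, 0, 0, 0, 1])

```text
clock: 16.5
ee_pos: [489.0, -224.8, 209.2]
eef_rot: [-0.254, 1.567, -0.578]
ft_force: [-0.3, -0.3, -2.0]
grip_width: 0.289
```

Run:
```python
from h import *
s=sense(); Rm=R.from_euler('xyz',s['eef_rot']).as_matrix(); print(s['clock'],s['ee_pos'],s['qd'].round(3),s['ft_force'],s['moment'],s['grip_width']*87,'f tool',Rm.T@s['ft_force'])
def crop(c,p,r):
    u,v=px(c,p).astype(int); return cv2.resize(c['img'][v-r:v+r,u-r:u+r],(400,400),interpolation=2)
sc=cam('scene'); d=cam('side')
cv2.imwrite('pics/f.png',np.hstack([crop(sc,[488,-225,160],45),crop(d,[488,-225,160],45)]))
for c in(sc,d): print([px(c,[488,-225,z]).round(1).tolist() for z in(140,140+8,140+20,168)])
```

```text
16.5 [ 488.97360186 -224.79761726  209.17473245] [ 0.001  0.003  0.004  0.    -0.001 -0.001] [-0.29663081 -0.25078401 -2.00029169] [ 0.13605451  0.02393368 -0.00247143] 25.16856229138492 f tool [ 1.99984569 -0.33018615 -0.20891054]
[[182.3, 270.4], [181.5, 268.4], [180.2, 265.4], [179.4, 263.4]]
[[315.0, 291.8], [314.9, 289.1], [314.8, 284.9], [314.8, 282.1]]
```

View pics/f.png

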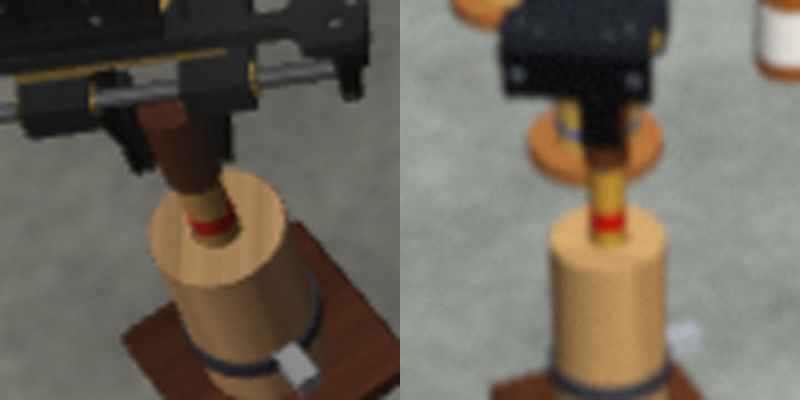

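The whole red band is out with brass showing below it, no green shows, and the rod is upright. I hold briefly, then hand in.

Request:
carry_out(increments=[0, 0, 0, 0, 0, 0, 1, 0, 0, 0, 0, 0, 0, 1, 0, 0, 0, 0, 0, 0, 1, 0, 0, 0, 0, 0, 0, 1, 0, 0, 0, 0, 0, 0, 1, 0, 0, 0, 0, 0, 0, 1, 0, 0, 0, 0, 0, 0, 1, 0, 0, 0, 0, 0, 0, 1])

```text
clock: 17.27
ee_pos: [488.9, -224.7, 208.9]
eef_rot: [-0.241, 1.567, -0.565]
ft_force: [-0.6, -0.0, -1.9]
grip_width: 0.294
```

Run:
```python
from h import *
s=sense(); print(s['clock'],s['ee_pos'],s['ft_force'],s['grip_width']*87); print(job_done())
```

```text
17.2667 [ 488.874423   -224.73690739  208.89007468] [-0.63235055 -0.01776328 -1.91889276] 25.543981973061477
the job is handed in; nothing more can be done
None
```

I moved the cup onto the free peg, raised the gauge rod until the red band was out of the tube, and handed the job in at 17.3 s with the rod still held.

- **Cup:** the arm met about 6 N of contact at the height where the rim should reach the peg's foot. The pictures taken after release show the cup standing upright with its rim on the foot.
- **Rod:** I lifted it about 46.5 mm; the allowed range is 38 to 54 mm. The last picture shows the whole red band out of the tube, brass below it and no green. I did not picture it again after the final 0.7 s hold, but the tool height stayed within 0.3 mm.
- **Forces:** side force stayed around 1 N or less at each check, so there was no sign of binding. At the end the wrist carried about 1.9 N, close to the rod's weight.
- **Disagreements:** early estimates of the free peg's position differed by up to about 20 mm between the fixed cameras. I settled it with a close wrist view. The gripper read 25.2–25.5 mm on the 26 mm handle, which I put down to reading error.

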